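# Park the black remote under its cover

### The arm

A 7-joint arm with a two-finger parallel gripper is mounted at the origin on a cart in front of the work surface, level with it; the furniture and walls round the work are solid. World frame = base frame: x ahead of the robot, y to its left, z up, the work surface at z = 0. Lengths are in m, angles in rad, forces in N, time in s.
With the tool pointing down it reaches from about 0.4 to 0.85 m from the base axis. Payload 4.5 kg.
Tool frame: the origin (TCP) lies midway between the tips of the shut fingers; the grasp point (between the pads) lies behind it (r.grip_point_offset is the z of the grasp point in the tool frame, in m); z points along the fingers, y is the line along which they close (so a half turn about z gives the same grasp; the last joint's range is limited). The gripper opens to 88 mm and grips with 3 to 60 N. Pads are 18 mm wide; open, the fingers measure 123 mm over their backs; the gripper's body (75 mm by 187 mm) begins 45 mm behind the grasp point.
Start: joints at [1.213, 0.689, -0.195, 1.565, 0.157, 0.902, -0.215], TCP at [0.239, -0.578, 0.239] pointing down, gripper open.
Joint ranges: [-3.01, 3.01], [-0.46, 2.08], [-1.47, 1.51], [0.13, 2.56], [-1, 4.14], [0.04, 2.09], [-2.66, 2.66]. Speed limits (rad/s): [2.57, 2.57, 3.14, 3.14, 3.14, 3.14, 3.14].

### API

Orientations are given as a unit quaternion [x, y, z, w].
In Python, from plant import r, optics, workorder gives the robot as it stands.
- The arm moves only by the shell command python3 -m creep 'ROWS' [FORCE]. ROWS is JSON, a list of rows, each an object of numbers: "grip": the gripper command: -1 is shut, 1 is fully open, values between are in proportion; "tx", "ty", "tz": the shift along the tool's x, y, z in cm; "spin": the turn about the tool's z in degrees. In form: [{"grip": .., "tx": .., "ty": .., "tz": .., "spin": ..}, ...]. A call has 1 to 8 rows; each row shifts and turns the commanded pose from where the row before left it, along the tool's axes as they then stand; what a row does not reach is not made up. A row lasts 1/12 s, in which the tool goes at most 41.7 mm and 7.16 degrees, less where a joint would pass 70% of its speed; a pose out of reach is approached as far as the arm can. A call with a gripper value outside its range is refused whole. The fingers move at their own pace and stop on an object; FORCE is the grip in N (left out, the last holds). Time passes only in rows, so rows that do not move let the fingers close. It gives the time, the measured TCP pose, the force, the opening and the grip force at its end, in the units of the state.
- r.get_state(): the state, without advancing time (a new reading comes with each control period).
- optics.snapshot(name): name is "side" or "top" or "wrist"; returns (picture, depth): 384x512x3 uint8, red, green, blue; 384x512 float32, m along the optical axis (not along the pixel's ray), 0 where there is no reading.
- optics.get_calibration(name): a dict with "fx", "fy", "cx", "cy" (pixels), "extrinsics" (4x4, takes a point from world to camera coordinates). Camera axes: x right, y down, z forward; pixel columns grow to the right and rows downward; lengths in m; the calibration is good to about 2 mm. A picture is of the moment at which its call begins: read the wrist's pose just before it. get_calibration takes no time and is no camera call; for the wrist camera it gives the pose at the moment of the call.
- workorder.finish_job(): hands the job in; it is judged then, once.
The state is a dict: "clock": time; "q": joint angles; "qd": joint speeds; "joint_torque": joint torques, N m; "tool_pos": TCP position; "eef_rot": TCP orientation; "contact_force": force on the tool from outside, world axes, zero at the start; "moment": the same for the moment, N m; "opening": opening from 0.0 (shut) to 1.0 (fully open); "finger_force": force on a finger pad.
Only numpy, scipy, OpenCV 4.12 (cv2) and the standard library are available. Lean on these libraries where they do the work, as an engineer would, in place of code of your own. Each camera call takes 0.05 s, during which the arm holds its last target. There are 200 camera calls.

### The job

Park the black remote control that lies on the worktop in the empty one of the two low sheet-metal covers: slide it lengthwise, buttons up and either end first, in through the open mouth and under the roof until it is fully home at the back wall, then let go of it. Leave the grey remote in the other cover alone.

Things in the scene. Friction and masses are not known exactly. Their poses are not given: they have to be found in the camera images.
- remote_black: black remote control, 155 long x 48 wide x 19 mm high (21 at the buttons), 0.08 to 0.17 kg, loose, lying buttons up on the worktop right of the boombox (which is under 170 mm high). Origin: centre of its underside; x along its length, y across, z up. A teal label printer, a microphone and other things near it are not part of the job.
- dock_empty: empty one of two equal low grey metal tunnels fixed left of the boombox: mouth towards the robot, side walls, roof, back wall; the worktop is its floor. Inside 74 wide, 40 high, 90 mm deep; sheet 3 mm, roof top at 43 mm; 108 mm wide over its feet. Origin: on the worktop, mid-mouth; x points in (back wall at x = +90 mm), z up. When home, 65 mm of the black remote stay outside.
- dock_full: the other tunnel cover, same shape, size and frame, about 170 mm to the left or right of the empty one; the grey remote is parked in it.
- remote_grey: larger grey remote control, 215 x 62 x 22 mm, lying buttons up in the other cover with about 130 mm standing out of its mouth. Origin: centre of its underside, x along its length. To be left alone.

How it is judged:
At the end, for the whole second after the job is handed in: The black remote lies still and flat on the worktop, buttons up, lengthwise in the empty cover: leading end within 15 mm of the back wall, within 20 mm of the cover's middle line and 15 degrees of its direction (x of remote_black in the frame of dock_empty between -0.0025 and 0.02 m and y of remote_black in the frame of dock_empty between -0.02 and 0.02 m and z of remote_black in the frame of dock_empty below 0.006 m and angle between the x axis of remote_black and the x axis of dock_empty, either way round below 0.26 rad and angle between remote_black's own z axis and vertical below 0.1 rad and linear speed of remote_black below 0.02 m/s); the robot touches nothing.
It fails at once if the grey remote is moved by more than 20 mm (distance of remote_grey from where it was at the start of the episode above 0.02 m).
It also fails if it takes over 45 s, if anything falls off the work surface, if the arm or the gripper's body presses on something with over 40 N, if the wrist force passes 120 N, or if a joint passes its speed limit or range.

## Working session

There is one attempt and no reset: what is moved stays moved. The work goes in short steps, Python scripts to look and compute and a shell command to move; the robot and the scene stay as the last step left them, time stands still between calls to the robot, and variables do not carry over. Pictures are saved under pics/ and viewed, at most 10 in all, crops included, and the job is handed in when it is done.

```bash
mkdir -p pics; ls
cat > h.py <<'E'
import numpy as np, cv2
from plant import r, optics, workorder
def snap(n,f=None):
    c=optics.get_calibration(n); p,d=optics.snapshot(n)
    if f: cv2.imwrite('pics/'+f,p[:,:,::-1]); np.savez('pics/'+f[:-4],p=p,d=d,E=np.array(c['extrinsics']),k=[c['fx'],c['fy'],c['cx'],c['cy']])
    return p,d,c
def world(d,c):
    E=np.array(c['extrinsics']);v,u=np.indices(d.shape)
    P=np.stack([(u-c['cx'])/c['fx']*d,(v-c['cy'])/c['fy']*d,d],-1)
    return (P-E[:3,3])@E[:3,:3]
E
python3 - <<'E'
from h import *
a=snap('top','top.png')[0];b=snap('side','side.png')[0]
cv2.imwrite('pics/both.png',np.vstack([a,b])[:,:,::-1][::1])
s=r.get_state();print(s,r.grip_point_offset)
E
```

```text
pics
{'clock': 0.1, 'q': array([ 1.21279634,  0.68990717, -0.19452088,  1.56620194,  0.15727447,
        0.90251896, -0.21513315]), 'qd': array([ 0.00082172, -0.00179186,  0.00021353, -0.00166004, -0.00070758,
       -0.00203921,  0.00024052]), 'joint_torque': array([-3.40106111e-03, -5.28493774e+01, -1.27158880e+00, -1.53837830e+01,
       -5.25634422e-02,  1.98964488e-03,  1.88866966e-05]), 'tool_pos': array([ 0.23841056, -0.57713841,  0.237996  ]), 'eef_rot': array([ 9.80870287e-01,  1.94660732e-01, -2.09336034e-04, -7.96756917e-04]), 'contact_force': array([ 0.60413475, -0.57261844,  0.12017003]), 'moment': array([ 0.03588923, -0.0317526 , -0.02769424]), 'finger_force': 0.0, 'opening': 1.0017186264363749} -0.0187
```

View pics/top.png

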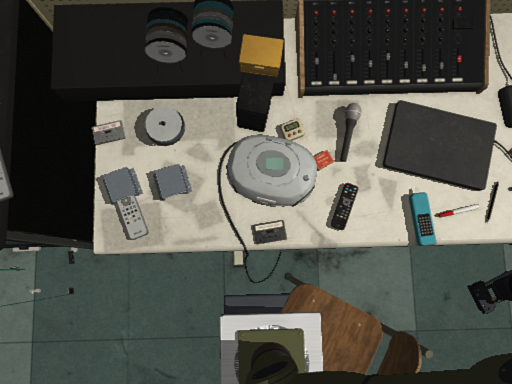

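View pics/side.png

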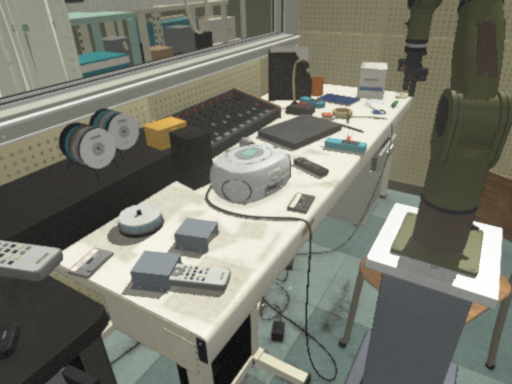

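The top view shows the black remote at about (344,206). The empty cover is at (170,182), and the full one at (122,186) with the grey remote coming out towards (133,218). Next I turn these into positions.

Run:
```python
from h import *
z=np.load('pics/top.npz');k=z['k'];c=dict(fx=k[0],fy=k[1],cx=k[2],cy=k[3],extrinsics=z['E'])
W=world(z['d'],c);p=z['p']
def ray(uv,h):
    E=z['E'];R=E[:3,:3];o=-R.T@E[:3,3]
    d=np.c_[(np.atleast_2d(uv)-k[2:])/k[:2],np.ones(len(np.atleast_2d(uv)))]@R
    return (o+d*((h-o[2])/d[:,2])[:,None])[:,:2]
def box(m,h,n):
    m=m.astype(np.uint8);cs=cv2.findContours(m,0,1)[0];q=max(cs,key=cv2.contourArea)
    uv=np.argwhere(m>0)[:,::-1].astype(float)
    q=cv2.drawContours(np.zeros_like(m),[q],-1,1,-1);uv=np.argwhere(q>0)[:,::-1].astype(float)
    w=ray(uv,h);(cx,cy),(a,b),t=cv2.minAreaRect((w*1000).astype(np.float32))
    print(n,len(uv),'c',cx,cy,'size',a,b,'ang',t,'medz',np.median(W[q>0][:,2]),'corners',cv2.boxPoints(((cx,cy),(a,b),t)).round().tolist())
roi=lambda u0,u1,v0,v1:(np.indices(p.shape[:2])[1]>=u0)&(np.indices(p.shape[:2])[1]<u1)&(np.indices(p.shape[:2])[0]>=v0)&(np.indices(p.shape[:2])[0]<v1)
g=p.max(2)
box((g<75)&roi(322,365,178,235),.019,'black')
H=W[:,:,2]
box((H>.033)&(H<.055)&roi(145,195,155,205),.043,'empty')
box((H>.033)&(H<.055)&roi(95,145,160,208),.043,'full')
box((H>.010)&(H<.033)&roi(112,152,196,242),.022,'grey')
print('table z',np.median(H[200:230,170:210]), 'boombox',np.nanmax(H[140:200,230:315]), 'px mm',ray([[344,206],[345,206]],0))
print('heights round remote'); print((H[170:240:5,310:380:5]*1000).round().astype(int))
cr=np.hstack([p[150:250,90:210],p[150:250,300:420]]);cv2.imwrite('pics/crop.png',cv2.resize(cr[:,:,::-1],None,fx=3.3,fy=3.3,interpolation=2))
```

```text
black 666 c 483.2958068847656 -249.4378204345703 size 46.253135681152344 154.120849609375 ang 67.78755950927734 medz 0.01968604085477032 corners [[403.0, -242.0], [546.0, -300.0], [563.0, -257.0], [421.0, -199.0]]
empty 740 c 577.5838012695312 305.8456115722656 size 95.48748016357422 80.70077514648438 ang 15.411643981933594 medz 0.04288906208498475 corners [[521.0, 332.0], [542.0, 254.0], [634.0, 280.0], [613.0, 357.0]]
full 750 c 570.4815063476562 468.24737548828125 size 95.40690612792969 81.79994201660156 ang 20.026466369628906 medz 0.04256492061084268 corners [[512.0, 490.0], [540.0, 413.0], [629.0, 446.0], [601.0, 523.0]]
grey 826 c 464.53948974609375 434.5481262207031 size 136.4433135986328 70.71849060058594 ang 20.823076248168945 medz 0.022484191399200076 corners [[388.0, 443.0], [413.0, 377.0], [541.0, 426.0], [516.0, 492.0]]
table z -0.00014027790842201788 boombox 1.4453446882112668 px mm [[ 0.48565943 -0.25517885]
 [ 0.48557004 -0.25845727]]
heights round remote
[[ 127  110    0    0    0    6    1    3    3    0    1   -3    0    1]
 [ 126   96    5   -4    2    5   -3   -6
[... 208 characters left out ...]
4   -4   21   16   20    6   -2    0    3]
 [  -4    0    3   -1   -3   -1    6   20   21   25    4    3    2    5]
 [  -4   -3    2   -6   -8    0   13   16   18    2    1   -1   -1    4]
 [  -1   -1    3    3    1    1   19   18   16    2   -1   -1    0    0]
 [  -2   -2   -3   -3   -5   12   20   16   22   -1    2   -3    0   -3]
 [   3   -3    7    2    4   22   16   17   -1    2   -1    0    4    4]
 [  -3    4   -1    0    0   19   17   19   -3    9    5    7    2    4]
 [   5    3   -2    2   -2   21   18   19    0    1    1    5    0    2]
 [   2    3   -2   -2   -6    2    2    1    0   -2   -1    6    6   -2]
 [  -1    4   -4 1445   -1    4    1    2    2   -1   -2    3    4   -9]]
```

View pics/crop.png

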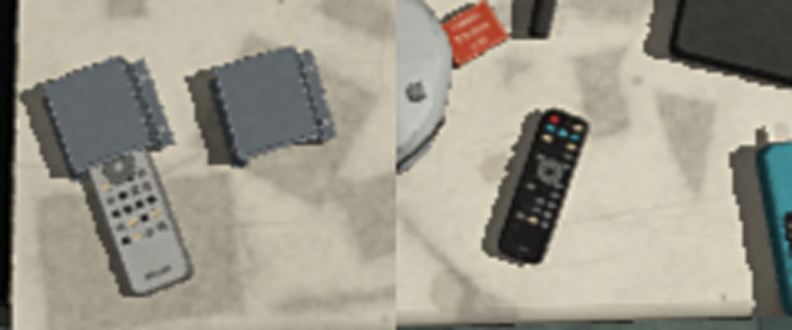

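The sizes and heights agree with the given ones. The remote is centred at (0.483,-0.249) at -22°. The empty cover's mouth is at (0.531,0.293), heading +15.4°. The grey remote is well clear. I'll grasp 48 mm behind the remote's centre, so first I turn by +44.6°.

```bash
cat >> h.py <<'E'
from scipy.spatial.transform import Rotation as Ro
def go(x,y,z,ang):
    s=r.get_state();R=Ro.from_quat(s['eef_rot']).as_matrix()
    d=R.T@(np.array([x,y,z])-s['tool_pos'])*100
    a=np.degrees(np.arctan2(R[1,0],R[0,0]))
    print('t',s['clock'],'pos',s['tool_pos'].round(4),'toolx ang',a.round(1),'d cm',d.round(2),'spin',(-(ang-a)).round(1),'z',R[:,2].round(3),'q',s['q'].round(2),'F',s['contact_force'].round(1),'open',s['opening'],'ff',s['finger_force'])
E
python3 -m creep '[{"grip":1,"spin":6.4},{"grip":1,"spin":6.4},{"grip":1,"spin":6.4},{"grip":1,"spin":6.4},{"grip":1,"spin":6.4},{"grip":1,"spin":6.4},{"grip":1,"spin":6.2},{"grip":1}]'
python3 -c "
from h import *
go(.439,-.231,.2,-22.2)"
```

```text
t 0.1 pos [ 0.2384 -0.5771  0.238 ] toolx ang 22.4 d cm [ 31.76 -24.32   3.84] spin 44.6 z [-0.001  0.001 -1.   ] q [ 1.21  0.69 -0.19  1.57  0.16  0.9  -0.22] F [ 0.6 -0.6  0.1] open 1.0017186264363749 ff 0.0$[0]: bad value
```

```bash
python3 -m creep '[{"grip":1,"tx":0,"ty":0,"tz":0,"spin":6.4},{"grip":1,"tx":0,"ty":0,"tz":0,"spin":6.4},{"grip":1,"tx":0,"ty":0,"tz":0,"spin":6.4},{"grip":1,"tx":0,"ty":0,"tz":0,"spin":6.4},{"grip":1,"tx":0,"ty":0,"tz":0,"spin":6.4},{"grip":1,"tx":0,"ty":0,"tz":0,"spin":6.4},{"grip":1,"tx":0,"ty":0,"tz":0,"spin":6.2},{"grip":1,"tx":0,"ty":0,"tz":0,"spin":0}]'
python3 -c "
from h import *
go(.439,-.231,.2,-22.2)"
```

```text
clock: 0.77
tool_pos: [0.2387, -0.5772, 0.2383]
eef_rot: [0.981, -0.193, -0.0, -0.0]
contact_force: [0.1, 0.0, 0.1]
opening: 1.002
finger_force: 0.0
t 0.7667 pos [ 0.2387 -0.5772  0.2383] toolx ang -22.3 d cm [  5.4  -39.63   3.84] spin -0.1 z [-0.001  0.001 -1.   ] q [ 1.09  0.69  0.03  1.57 -0.03  0.88 -0.83] F [0.1 0.  0.1] open 1.0023438420074875 ff 0.0
```

```bash
python3 -m creep '[{"grip":1,"tx":0.4,"ty":-2.8,"tz":0,"spin":0},{"grip":1,"tx":0.4,"ty":-2.8,"tz":0,"spin":0},{"grip":1,"tx":0.4,"ty":-2.8,"tz":0,"spin":0},{"grip":1,"tx":0.4,"ty":-2.8,"tz":0,"spin":0},{"grip":1,"tx":0.4,"ty":-2.8,"tz":0,"spin":0},{"grip":1,"tx":0.4,"ty":-2.8,"tz":0,"spin":0},{"grip":1,"tx":0.4,"ty":-2.8,"tz":0,"spin":0}]'
python3 -c "
from h import *
go(.439,-.231,.2,-22.2)"
```

```text
clock: 1.35
tool_pos: [0.3389, -0.4053, 0.2386]
eef_rot: [0.982, -0.19, -0.0, -0.0]
contact_force: [0.6, -0.5, 0.3]
opening: 1.0
finger_force: 0.0
t 1.35 pos [ 0.3389 -0.4053  0.2386] toolx ang -22.0 d cm [  2.77 -19.91   3.87] spin 0.2 z [-0.  0. -1.] q [ 0.76  0.56  0.05  1.86 -0.04  0.72 -1.13] F [ 0.6 -0.5  0.3] open 0.9997925149144025 ff 0.0
```

```bash
python3 -m creep '[{"grip":1,"tx":0.4,"ty":-2.8,"tz":0,"spin":0},{"grip":1,"tx":0.4,"ty":-2.8,"tz":0,"spin":0},{"grip":1,"tx":0.4,"ty":-2.8,"tz":0.8,"spin":0},{"grip":1,"tx":0.4,"ty":-2.8,"tz":1,"spin":0},{"grip":1,"tx":0.4,"ty":-2.8,"tz":1,"spin":0},{"grip":1,"tx":0.4,"ty":-2.8,"tz":1,"spin":0},{"grip":1,"tx":0,"ty":-2.6,"tz":0,"spin":0},{"grip":1,"tx":0,"ty":0,"tz":0,"spin":0}]'
python3 - <<'E'
from h import *
p,d,c=snap('wrist','w1.png')
go(.439,-.231,.2,-22.2)
m=((p.max(2)<75)).astype(np.uint8);H=world(d,c)
ok=(m>0)&(H[:,:,2]>.012)&(H[:,:,2]<.03)&(np.hypot(H[:,:,0]-.483,H[:,:,1]+.249)<.12)
w=H[ok][:,:2];(cx,cy),(a,b),t=cv2.minAreaRect((w*1000).astype(np.float32))
print(cx,cy,a,b,t,np.median(H[ok][:,2]))
E
```

```text
clock: 2.02
tool_pos: [0.4363, -0.2297, 0.1998]
eef_rot: [0.983, -0.186, -0.001, -0.002]
contact_force: [-0.2, 0.0, 0.7]
opening: 0.997
finger_force: 0.0
t 2.0667 pos [ 0.4351 -0.2328  0.2003] toolx ang -21.6 d cm [ 0.29 -0.31  0.03] spin 0.6 z [-0.     0.002 -1.   ] q [ 0.35  0.58  0.07  2.   -0.08  0.56 -1.47] F [-0.8 -0.8 -0.3] open 0.9990528884609784 ff 0.0
484.1481018066406 -252.947265625 47.22071838378906 152.64830017089844 67.86087036132812 0.020514939776855694
```

View pics/w1.png

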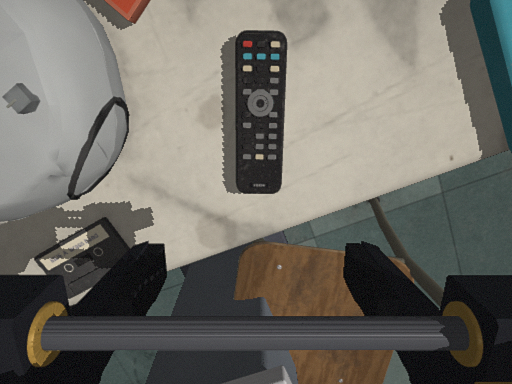

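The remote (cols 237–286, rows 30–193) lies upright midway between the fingers, and the wrist measurement agrees within 4 mm. I'll descend now.

```bash
python3 -m creep '[{"grip":1,"tx":0.4,"ty":0,"tz":2.5,"spin":0.5},{"grip":1,"tx":0,"ty":0,"tz":2.5,"spin":0},{"grip":1,"tx":0,"ty":0,"tz":2.5,"spin":0},{"grip":1,"tx":0,"ty":0,"tz":2.5,"spin":0},{"grip":1,"tx":0,"ty":0,"tz":2.5,"spin":0},{"grip":1,"tx":0,"ty":0,"tz":2,"spin":0},{"grip":1,"tx":0,"ty":0,"tz":1.5,"spin":0},{"grip":1,"tx":0,"ty":0,"tz":0,"spin":0}]'
python3 -c "
from h import *
go(.4396,-.234,.005,-22.2)"
```

```text
clock: 2.73
tool_pos: [0.4358, -0.2382, 0.0384]
eef_rot: [0.981, -0.196, -0.002, -0.0]
contact_force: [0.2, 1.2, 0.0]
opening: 0.997
finger_force: 0.0
t 2.7333 pos [ 0.4358 -0.2382  0.0384] toolx ang -22.6 d cm [ 0.21 -0.54  3.34] spin -0.4 z [-0.004  0.001 -1.   ] q [ 0.39  0.89  0.02  2.08 -0.1   0.18 -1.46] F [0.2 1.2 0. ] open 0.9965814758550672 ff 0.0
```

```bash
python3 -m creep '[{"grip":1,"tx":0.2,"ty":-0.5,"tz":1,"spin":-0.4},{"grip":1,"tx":0,"ty":0,"tz":1,"spin":0},{"grip":1,"tx":0,"ty":0,"tz":0.8,"spin":0},{"grip":1,"tx":0,"ty":0,"tz":0.4,"spin":0},{"grip":1,"tx":0,"ty":0,"tz":0,"spin":0},{"grip":1,"tx":0,"ty":0,"tz":0,"spin":0}]'
python3 -c "
from h import *
go(.4396,-.234,.005,-22.2)"
```

```text
clock: 3.23
tool_pos: [0.4413, -0.2338, 0.0088]
eef_rot: [0.981, -0.193, -0.0, 0.0]
contact_force: [0.1, -0.0, -0.0]
opening: 1.0
finger_force: 0.0
t 3.2333 pos [ 0.4413 -0.2338  0.0088] toolx ang -22.2 d cm [-0.15  0.08  0.38] spin -0.0 z [-0. -0. -1.] q [ 0.39  0.95  0.01  2.08 -0.1   0.12 -1.46] F [ 0.1 -0.  -0. ] open 1.0003092347125742 ff 0.0
```

```bash
python3 -m creep '[{"grip":1,"tx":0.8,"ty":0,"tz":0.3,"spin":0},{"grip":-1,"tx":0,"ty":0,"tz":0,"spin":0},{"grip":-1,"tx":0,"ty":0,"tz":0,"spin":0},{"grip":-1,"tx":0,"ty":0,"tz":0,"spin":0},{"grip":-1,"tx":0,"ty":0,"tz":0,"spin":0},{"grip":-1,"tx":0,"ty":0,"tz":0,"spin":0},{"grip":-1,"tx":0,"ty":0,"tz":0,"spin":0},{"grip":-1,"tx":0,"ty":0,"tz":0,"spin":0}]' 35
python3 -c "
from h import *
go(.4396,-.234,.005,-22.2)"
```

```text
clock: 3.9
tool_pos: [0.4486, -0.2368, 0.0058]
eef_rot: [0.981, -0.193, -0.0, 0.0]
contact_force: [0.2, 0.2, 1.0]
opening: 0.531
finger_force: 35.0
t 3.9 pos [ 0.4486 -0.2368  0.0058] toolx ang -22.3 d cm [-0.94  0.08  0.08] spin -0.1 z [-0. -0. -1.] q [ 0.38  0.95  0.02  2.06 -0.1   0.13 -1.47] F [0.2 0.2 1. ] open 0.5308626358228907 ff 34.98880125582218
```

Gripped: the opening is 47 mm, which matches the width. Now I lift it.

```bash
python3 -m creep '[{"grip":-1,"tx":0,"ty":0,"tz":-1,"spin":0},{"grip":-1,"tx":0,"ty":0,"tz":-2.5,"spin":0},{"grip":-1,"tx":0,"ty":0,"tz":-3.2,"spin":0},{"grip":-1,"tx":0,"ty":0,"tz":-3.2,"spin":0},{"grip":-1,"tx":0,"ty":0,"tz":-3.2,"spin":0},{"grip":-1,"tx":0,"ty":0,"tz":-3.2,"spin":0},{"grip":-1,"tx":0,"ty":0,"tz":-3.2,"spin":0},{"grip":-1,"tx":0,"ty":0,"tz":-2.5,"spin":0}]'
python3 - <<'E'
from h import *
snap('wrist','w2.png')
# pre-entry: grasp 128 mm before mouth
a=np.radians(15.4);x,y=.5315-.130*np.cos(a),.293-.130*np.sin(a);print(x,y,np.hypot(x,y))
go(x,y,.225,15.4)
E
```

```text
clock: 4.57
tool_pos: [0.4486, -0.2367, 0.2288]
eef_rot: [0.981, -0.193, 0.001, 0.0]
contact_force: [0.7, 0.5, -0.8]
opening: 0.531
finger_force: 35.0
0.40616759744956565 0.25847770472671483 0.4814383045196375
t 4.6167 pos [ 0.4509 -0.238   0.2325] toolx ang -22.3 d cm [-22.97 -44.24   0.52] spin -37.7 z [ 0.009 -0.004 -1.   ] q [ 0.34  0.55  0.09  1.93 -0.08  0.66 -1.48] F [ 0.1 -0.3  1.5] open 0.5277745485233322 ff 34.9862352758646
```

View pics/w2.png

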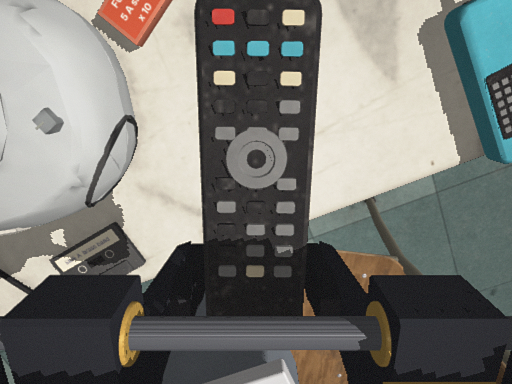

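The remote is held straight and level, filling cols 197–322. I turn it to the cover's heading, then cross.

```bash
python3 -m creep '[{"grip":-1,"tx":0,"ty":0,"tz":0,"spin":-4},{"grip":-1,"tx":0,"ty":0,"tz":0,"spin":-6},{"grip":-1,"tx":0,"ty":0,"tz":0,"spin":-6},{"grip":-1,"tx":0,"ty":0,"tz":0,"spin":-6},{"grip":-1,"tx":0,"ty":0,"tz":0,"spin":-6},{"grip":-1,"tx":0,"ty":0,"tz":0,"spin":-6},{"grip":-1,"tx":0,"ty":0,"tz":0,"spin":-3.7},{"grip":-1,"tx":0,"ty":0,"tz":0,"spin":0}]'
python3 -c "
from h import *
go(.406,.258,.225,15.4)"
```

```text
clock: 5.28
tool_pos: [0.4481, -0.2366, 0.2259]
eef_rot: [0.991, 0.135, -0.0, -0.0]
contact_force: [-0.4, 0.0, -1.1]
opening: 0.527
finger_force: 35.0
t 5.2833 pos [ 0.4481 -0.2366  0.2259] toolx ang 15.5 d cm [  9.2  -48.78   0.11] spin 0.1 z [-0.001  0.    -1.   ] q [ 0.47  0.55 -0.11  1.93  0.1   0.66 -1.  ] F [-0.4  0.  -1.1] open 0.5274270448628096 ff 34.985288456082344
```

```bash
python3 -m creep '[{"grip":-1,"tx":0.5,"ty":-1.5,"tz":0,"spin":0},{"grip":-1,"tx":0.6,"ty":-3,"tz":0,"spin":0},{"grip":-1,"tx":0.6,"ty":-3,"tz":0,"spin":0},{"grip":-1,"tx":0.6,"ty":-3,"tz":0,"spin":0},{"grip":-1,"tx":0.6,"ty":-3,"tz":0,"spin":0},{"grip":-1,"tx":0.6,"ty":-3,"tz":0,"spin":0},{"grip":-1,"tx":0.6,"ty":-3,"tz":0,"spin":0},{"grip":-1,"tx":0.6,"ty":-3,"tz":0,"spin":0}]'
python3 -c "
from h import *
go(.406,.258,.225,15.4)"
python3 -m creep '[{"grip":-1,"tx":0.6,"ty":-3,"tz":0,"spin":0},{"grip":-1,"tx":0.6,"ty":-3,"tz":0,"spin":0},{"grip":-1,"tx":0.6,"ty":-3,"tz":0,"spin":0},{"grip":-1,"tx":0.6,"ty":-3,"tz":0,"spin":0},{"grip":-1,"tx":0.6,"ty":-3,"tz":0,"spin":0},{"grip":-1,"tx":0.6,"ty":-3,"tz":0,"spin":0},{"grip":-1,"tx":0.6,"ty":-3,"tz":0,"spin":0},{"grip":-1,"tx":0.3,"ty":-1.5,"tz":0,"spin":0}]'
python3 -c "
from h import *
go(.406,.258,.225,15.4)"
```

```text
clock: 5.95
tool_pos: [0.4335, -0.006, 0.2259]
eef_rot: [0.991, 0.133, -0.0, 0.0]
contact_force: [0.7, 1.1, -0.9]
opening: 0.531
finger_force: 35.0
t 5.95 pos [ 0.4335 -0.006   0.2259] toolx ang 15.3 d cm [  4.32 -26.19   0.09] spin -0.1 z [-0. -0. -1.] q [-0.05  0.47 -0.07  2.13  0.06  0.54 -1.47] F [ 0.7  1.1 -0.9] open 0.5306282676857951 ff 34.98468026518822
clock: 6.62
tool_pos: [0.4167, 0.226, 0.226]
eef_rot: [0.991, 0.136, 0.0, -0.001]
contact_force: [0.0, 0.4, -1.7]
opening: 0.529
finger_force: 35.0
t 6.6167 pos [0.4167 0.226  0.226 ] toolx ang 15.6 d cm [-0.17 -3.37  0.11] spin 0.2 z [ 0.001  0.003 -1.   ] q [-0.58  0.51 -0.03  2.03  0.02  0.6  -1.91] F [ 0.   0.4 -1.7] open 0.5287801061695353 ff 34.98576655983925
```

```bash
python3 -m creep '[{"grip":-1,"tx":0,"ty":-1.5,"tz":2,"spin":0},{"grip":-1,"tx":0,"ty":-1,"tz":2.5,"spin":0},{"grip":-1,"tx":0,"ty":0,"tz":2.5,"spin":0},{"grip":-1,"tx":0,"ty":0,"tz":2,"spin":0},{"grip":-1,"tx":0,"ty":0,"tz":1,"spin":0},{"grip":-1,"tx":0,"ty":0,"tz":0,"spin":0}]'
python3 - <<'E'
from h import *
p,d,c=snap('wrist','w3.png')
go(.406,.258,.125,15.4)
W=world(d,c);H=W[:,:,2]
def bx(ok,n):
    q=cv2.morphologyEx(ok.astype(np.uint8),cv2.MORPH_OPEN,np.ones((3,3)));(cx,cy),(a,b),t=cv2.minAreaRect((W[q>0][:,:2]*1000).astype(np.float32));print(n,cx,cy,a,b,t,np.median(H[q>0]),cv2.boxPoints(((cx,cy),(a,b),t)).round().tolist())
bx((H>.035)&(H<.05)&(np.hypot(W[:,:,0]-.578,W[:,:,1]-.306)<.085),'empty')
bx((p.max(2)<90)&(H>.06)&(H<.18)&(W[:,:,0]>.44),'held')
E
```

```text
clock: 7.12
tool_pos: [0.4095, 0.2448, 0.124]
eef_rot: [0.991, 0.134, -0.002, 0.001]
contact_force: [-1.1, -0.2, -1.1]
opening: 0.529
finger_force: 35.0
t 7.1667 pos [0.4102 0.2451 0.1251] toolx ang 15.4 d cm [-0.06 -1.35  0.01] spin -0.0 z [-0.002 -0.002 -1.   ] q [-0.63  0.7  -0.01  2.11  0.03  0.34 -1.97] F [-0.1  0.2 -0.6] open 0.526293503510146 ff 34.98616844415665
empty 522.2402954101562 328.3962707519531 1.2653902769088745 6.742419242858887 16.781494140625 0.042938082575846456 [[521.0, 331.0], [523.0, 325.0], [524.0, 325.0], [522.0, 332.0]]
held 475.4807434082031 261.75799560546875 85.00653839111328 46.3193473815918 14.764312744140625 0.13808256863647447 [[428.0, 273.0], [440.0, 229.0], [522.0, 250.0], [511.0, 295.0]]
```

View pics/w3.png

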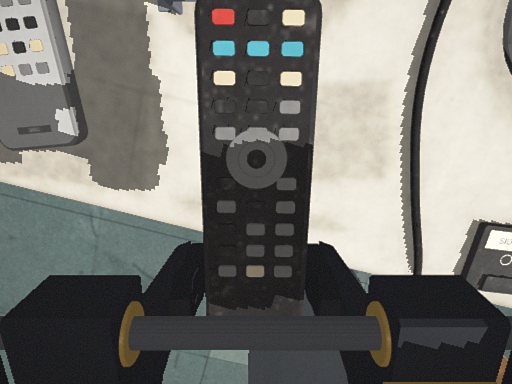

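The remote is held straight along 14.8–15.4°. The grey remote is clear on the left, and the one visible corner of the cover (522,331) agrees with the top view. I shift it onto the mid-line and lower it in front of the mouth.

```bash
python3 -m creep '[{"grip":-1,"tx":0,"ty":-1.3,"tz":2,"spin":0},{"grip":-1,"tx":0,"ty":0,"tz":2.5,"spin":0},{"grip":-1,"tx":0,"ty":0,"tz":2.5,"spin":0},{"grip":-1,"tx":0,"ty":0,"tz":2,"spin":0},{"grip":-1,"tx":0,"ty":0,"tz":1.2,"spin":0},{"grip":-1,"tx":0,"ty":0,"tz":0.8,"spin":0},{"grip":-1,"tx":0,"ty":0,"tz":0,"spin":0},{"grip":-1,"tx":0,"ty":0,"tz":0,"spin":0}]'
python3 - <<'E'
from h import *
go(.406,.258,.011,15.4)
p,d,c=snap('top','top2.png');snap('side','side2.png');q=snap('side')[0]
cv2.imwrite('pics/c2.png',np.hstack([cv2.resize(p[150:260,90:220],(390,330),interpolation=2),cv2.resize(q[210:310,110:240],(390,330),interpolation=2)])[:,:,::-1])
E
```

```text
clock: 7.83
tool_pos: [0.408, 0.2584, 0.0164]
eef_rot: [0.991, 0.134, 0.001, -0.0]
contact_force: [1.4, 0.3, -1.5]
opening: 0.53
finger_force: 35.0
t 7.8333 pos [0.408  0.2584 0.0164] toolx ang 15.4 d cm [-0.2  -0.02  0.54] spin 0.0 z [ 0.001  0.    -1.   ] q [-0.66  0.92 -0.    2.13  0.03  0.09 -1.99] F [ 1.4  0.3 -1.5] open 0.5298061321410512 ff 34.98616240918636
```

View pics/c2.png

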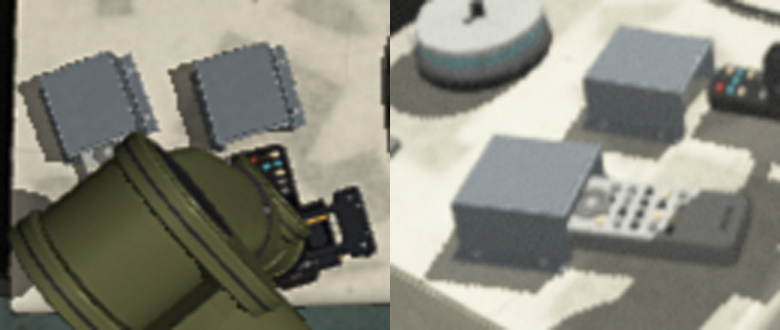

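The remote's leading end (crop about 262,152) lines up with the middle of the empty mouth (about 258,140). In I go.

```bash
python3 -m creep '[{"grip":-1,"tx":1,"ty":0,"tz":0.2,"spin":0},{"grip":-1,"tx":1.3,"ty":0,"tz":0.2,"spin":0},{"grip":-1,"tx":1.3,"ty":0,"tz":0.1,"spin":0},{"grip":-1,"tx":1.3,"ty":0,"tz":0,"spin":0},{"grip":-1,"tx":1.3,"ty":0,"tz":0,"spin":0},{"grip":-1,"tx":1.3,"ty":0,"tz":0,"spin":0},{"grip":-1,"tx":0.8,"ty":0,"tz":0,"spin":0},{"grip":-1,"tx":0,"ty":0,"tz":0,"spin":0}]'
python3 -c "
from h import *
a=np.radians(15.4)
go(.5315-.021*np.cos(a),.293-.021*np.sin(a),.0065,15.4)"
```

```text
clock: 8.65
tool_pos: [0.4899, 0.2808, 0.0116]
eef_rot: [0.991, 0.134, 0.002, -0.001]
contact_force: [-0.1, 0.1, -1.7]
opening: 0.53
finger_force: 35.0
t 8.65 pos [0.4899 0.2808 0.0116] toolx ang 15.4 d cm [ 2.23 -0.07  0.52] spin -0.0 z [ 0.004  0.002 -1.   ] q [-0.59  0.96 -0.02  1.89  0.05  0.29 -1.95] F [-0.1  0.1 -1.7] open 0.5296493713417741 ff 34.98601175844669
```

```bash
python3 -m creep '[{"grip":-1,"tx":0.3,"ty":0,"tz":0.25,"spin":0},{"grip":-1,"tx":0.3,"ty":0,"tz":0.2,"spin":0},{"grip":-1,"tx":0.3,"ty":0,"tz":0,"spin":0},{"grip":-1,"tx":0.3,"ty":0,"tz":0,"spin":0},{"grip":-1,"tx":0.3,"ty":0,"tz":0,"spin":0},{"grip":-1,"tx":0.2,"ty":0,"tz":0,"spin":0},{"grip":-1,"tx":0,"ty":0,"tz":0,"spin":0}]'
python3 -c "
from h import *
a=np.radians(15.4)
go(.5315-.021*np.cos(a),.293-.021*np.sin(a),.0058,15.4)"
```

```text
clock: 9.23
tool_pos: [0.5046, 0.285, 0.0062]
eef_rot: [0.991, 0.134, 0.001, -0.0]
contact_force: [0.2, 0.0, -0.8]
opening: 0.533
finger_force: 35.0
t 9.2333 pos [0.5046 0.285  0.0062] toolx ang 15.4 d cm [ 0.7  -0.06  0.04] spin 0.0 z [ 0.001  0.    -1.   ] q [-0.58  0.98 -0.02  1.84  0.05  0.32 -1.94] F [ 0.2  0.  -0.8] open 0.5327648476354219 ff 34.98617470264435
```

```bash
python3 -m creep '[{"grip":-1,"tx":0.2,"ty":0,"tz":0,"spin":0},{"grip":-1,"tx":0.2,"ty":0,"tz":0,"spin":0},{"grip":-1,"tx":0,"ty":0,"tz":0,"spin":0}]'; python3 -m creep '[{"grip":-1,"tx":0.2,"ty":0,"tz":0,"spin":0},{"grip":-1,"tx":0,"ty":0,"tz":0,"spin":0}]'
```

```text
clock: 9.48
tool_pos: [0.5082, 0.286, 0.0062]
eef_rot: [0.991, 0.134, 0.0, -0.0]
contact_force: [-0.5, -1.3, -1.1]
opening: 0.533
finger_force: 35.0
clock: 9.65
tool_pos: [0.5087, 0.2861, 0.006]
eef_rot: [0.991, 0.134, -0.001, 0.0]
contact_force: [-2.0, 0.9, -0.7]
opening: 0.531
finger_force: 35.0
```

```bash
python3 -m creep '[{"grip":-1,"tx":0.2,"ty":0,"tz":0,"spin":0},{"grip":-1,"tx":0.1,"ty":0,"tz":0,"spin":0},{"grip":-1,"tx":0,"ty":0,"tz":0,"spin":0}]'
```

```text
clock: 9.9
tool_pos: [0.5089, 0.2861, 0.0058]
eef_rot: [0.991, 0.135, -0.004, 0.001]
contact_force: [-6.5, -1.2, 3.7]
opening: 0.534
finger_force: 35.0
```

The remote has stopped against the back wall with 6.5 N. I release it, then rise straight up.

```bash
python3 -m creep '[{"grip":-1,"tx":-0.4,"ty":0,"tz":0,"spin":0},{"grip":0.7,"tx":0,"ty":0,"tz":0,"spin":0},{"grip":0.7,"tx":0,"ty":0,"tz":0,"spin":0},{"grip":0.7,"tx":0,"ty":0,"tz":0,"spin":0},{"grip":0.7,"tx":0,"ty":0,"tz":0,"spin":0},{"grip":0.7,"tx":0,"ty":0,"tz":0,"spin":0}]'
python3 -m creep '[{"grip":0.7,"tx":0,"ty":0,"tz":-0.8,"spin":0},{"grip":0.7,"tx":0,"ty":0,"tz":-1.5,"spin":0},{"grip":0.7,"tx":0,"ty":0,"tz":-3,"spin":0},{"grip":0.7,"tx":0,"ty":0,"tz":-3,"spin":0},{"grip":0.7,"tx":-1,"ty":0,"tz":-3,"spin":0},{"grip":0.7,"tx":-2,"ty":0,"tz":-3,"spin":0},{"grip":0.7,"tx":-2,"ty":0,"tz":-3,"spin":0},{"grip":0.7,"tx":0,"ty":0,"tz":0,"spin":0}]'
python3 - <<'E'
from h import *
p,d,c=snap('wrist','w4.png');q,_,_=snap('side','s4.png')
cv2.imwrite('pics/c4.png',np.hstack([p,cv2.resize(q[200:310,100:250],None,fx=1.9,fy=3.4909)[:384]])[:,:,::-1])
W=world(d,c);H=W[:,:,2]
def bx(ok,n):
    k=cv2.connectedComponentsWithStats(cv2.morphologyEx(ok.astype(np.uint8),cv2.MORPH_OPEN,np.ones((5,5))));i=1+np.argmax(k[2][1:,4]);ok=k[1]==i
    (cx,cy),(a,b),t=cv2.minAreaRect((W[ok][:,:2]*1000).astype(np.float32));print(n,cx,cy,a,b,t,np.median(H[ok]),cv2.boxPoints(((cx,cy),(a,b),t)).round().tolist())
bx((H>.036)&(H<.05)&(np.hypot(W[:,:,0]-.578,W[:,:,1]-.306)<.085),'empty')
bx((p.max(2)<80)&(H>.012)&(H<.03)&(np.hypot(W[:,:,0]-.5,W[:,:,1]-.284)<.09),'remote')
go(0,0,0,0)
E
```

```text
clock: 10.4
tool_pos: [0.5093, 0.2862, 0.0063]
eef_rot: [0.991, 0.134, 0.001, -0.0]
contact_force: [-0.3, -0.2, -0.2]
opening: 0.849
finger_force: 0.0
clock: 11.07
tool_pos: [0.4592, 0.2732, 0.1845]
eef_rot: [0.991, 0.135, 0.002, -0.001]
contact_force: [-0.0, -0.1, -0.0]
opening: 0.851
finger_force: 0.0
empty 565.8358154296875 303.1917724609375 70.06523895263672 80.21514129638672 15.488739013671875 0.04413047615833576 [[521.0, 332.0], [543.0, 255.0], [610.0, 274.0], [589.0, 351.0]]
remote 501.9968566894531 284.1297607421875 61.010433197021484 46.959903717041016 15.586193084716797 0.020513432680737433 [[466.0, 299.0], [479.0, 253.0], [538.0, 270.0], [525.0, 315.0]]
t 11.1667 pos [0.4609 0.2732 0.1809] toolx ang 15.5 d cm [-51.76  14.05  17.91] spin 15.5 z [ 0.003  0.002 -1.   ] q [-0.6   0.65 -0.03  1.9   0.03  0.58 -1.96] F [ 0.8 -0.8 -0. ] open 0.8472208027316607 ff 0.0
```

View pics/c4.png

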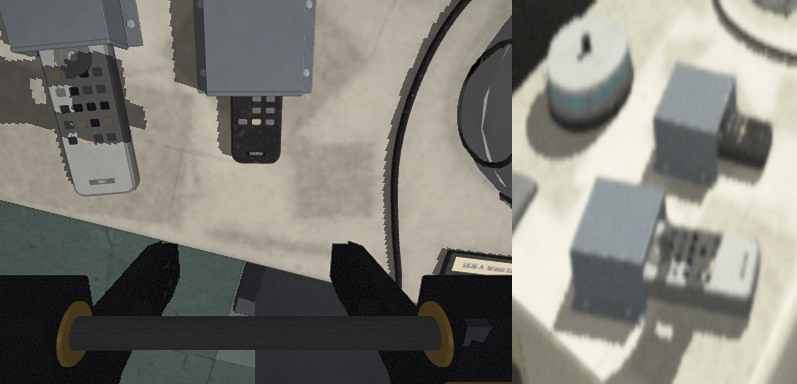

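The black remote sticks out of the empty mouth (cols 231–282, rows 95–163). About 62 mm shows, it is flat, centred and aligned at 15.6°, and nothing touches it. The grey remote is undisturbed.

```bash
python3 -c "
from plant import workorder
print(workorder.finish_job())"
```

```text
the job is handed in; nothing more can be done
None
```

The black remote is parked against the back wall of the empty cover, flat, centred and released; the grey remote was not touched, and the job was handed in at about 11 s (no verdict was returned).

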